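Clamp a baluster in the restorer's cradle

ROBOT

A 7-joint arm with a two-finger parallel gripper is mounted at the origin on the work surface. World frame = base frame: x ahead of the robot, y to its left, z up, the work surface at z = 0. Lengths are in m, angles in rad, forces in N, time in s.
With the tool pointing down it reaches from about 0.425 to 0.875 m from the base axis. Payload 4.7 kg.
Tool frame: the origin (TCP) lies between the finger pads; the fingertips stand 11 mm ahead of it and the grasp point (between the pads) lies 8 mm behind it; z points along the fingers, y is the line along which they close (so a half turn about z gives the same grasp; the last joint's range is limited). The gripper opens to 87 mm and grips with 3 to 60 N. Pads are 19 mm wide; open, the fingers measure 117 mm over their backs; the gripper's body (75 mm by 190 mm) begins 51 mm behind the grasp point.
Start: joints at [0.014, 0.321, -0.07, 1.45, 0.023, 1.371, -0.057], TCP at [0.65, -0, 0.234] pointing down, gripper open.
Joint ranges: [-2.86, 2.86], [-0.3, 2.09], [-1.38, 1.24], [0.06, 2.45], [-1.56, 4.7], [0.09, 2.05], [-2.69, 2.69]. Speed limits (rad/s): [2.57, 2.57, 3.14, 3.14, 3.14, 3.14, 3.14].

INTERFACE

Orientations are given as a rotation vector (axis times angle).
In Python, from bench import ctrl gives the robot as it stands. The module is installed in compiled form; this text tells all that it offers.
- The arm moves only by the shell command python3 -m inch 'ROWS' [FORCE]. ROWS is JSON, a list of rows, each an object with "slide": the shift along the tool's x, y, z scaled (see below), a list of three; "angular": the turn, a rotation vector about the tool's x, y, z scaled (see below), a list of three; "claw": the opening, from -1 (shut) to 1 (fully open). In form: [{"slide": [tx, ty, tz], "angular": [rx, ry, rz], "claw": claw}, ...]. A call has 1 to 10 rows; each row is the pose to reach, as a shift and turn from the pose commanded when the call began, along the tool's axes at that moment; what a row does not reach only later rows make up. The controller multiplies each number of a shift by 0.25 m and each number of a turn by 30 degrees. A row lasts 1/10 s, in which the tool goes at most 50 mm and 8.59 degrees, less where a joint would pass 70% of its speed; a pose out of reach is approached as far as the arm can. A call with a number of a shift or a turn outside -1 to 1 is refused whole. A call with a gripper value outside its range is refused whole. The fingers move at their own pace and stop on an object; FORCE is the grip in N (left out, the last holds). Time passes only in rows, so rows that repeat a pose let the fingers close. It gives the time, the measured TCP pose, the force, the opening and the grip force at its end, in the units of the state.
- ctrl.get_state(): the state, without advancing time (a new reading comes with each control period).
- ctrl.get_image(name): name is "scene" or "side" or "wrist"; returns a dict with "color" (420x560x3 uint8, red, green, blue), "depth" (420x560 float32, m along the optical axis (not along the pixel's ray), 0 where there is no reading), "camera_matrix" (3x3 intrinsics, pixels), "extrinsics" (4x4, takes a point from camera to world coordinates); the wrist camera has in their place "tool_from_camera" (4x4, takes a point from camera to tool coordinates, whose origin is the TCP and whose axes are the flange's). Camera axes: x right, y up, looking along -z (the intrinsics and any distortion apply to the point x, -y, -z); pixel columns grow to the right and rows downward; lengths in m; the calibration is good to about 2 mm. A picture is of the moment at which its call begins: read the wrist's pose just before it.
- ctrl.close_job(): hands the job in; it is judged then, once.
Trained networks look in the newest picture that a camera, given by its name, has taken for a name from the list of things; names that differ only in an ending like _2 or _b are one class to them, and where a whole thing is asked for, a point or a joint stands for the part that bears it (a point fixed in the world has none). Each returns a list of dicts, best first, with "confidence" (0 to 1); they miss things now and then, are a little off and sometimes report something else, mostly with a low value. They report only what shows in the picture. A call takes as long as a camera call. They do not tell look-alikes from the thing itself.
- ctrl.find_in(query, camera): "bbox" ([centre column, centre row, width, height] in pixels, round what is visible of it).
- ctrl.outline_of(query, camera): "mask" (420x560 bool, what is visible of it) and "bbox" ([centre column, centre row, width, height] in pixels, round what is visible of it).
The state is a dict: "time": time; "joint_positions": joint angles; "qd": joint speeds; "joint_torque": joint torques, N m; "position": TCP position; "tool_rot": TCP orientation; "ft_force": force on the tool from outside, world axes, zero at the start; "torque": the same for the moment, N m; "grip_width": opening from 0.0 (shut) to 1.0 (fully open); "grip_force": force on a finger pad.
Only numpy, scipy, OpenCV 4.12 (cv2) and the standard library are available. Lean on these libraries where they do the work, as an engineer would, in place of code of your own. Each camera call takes 0.05 s, during which the arm holds its last target. There are 200 camera calls.

TASK

Lay the dark wooden baluster across the two raised cork V saddles of the cradle, either way round, with one round neck in each saddle, setting it down rather than dropping it. Then press both hinged straps with the orange pads down over it until each snaps under its spring catch and stays fully shut. Leave the other things on the bench where they are.

Things in the scene. Friction and masses are not known exactly. Their poses are not given: they have to be found in the camera images.
- baluster: turned dark wooden baluster, 200 mm long along its y, lying on the table, 0.22 kg, both ends alike. From its middle: round grip waist of 36 mm diameter (|y| below 22), bulges to 44 mm (22 to 50), round necks of 30 mm (50 to 80), square end blocks 50 x 50 x 18 mm (82 to 100). Origin: underside of its middle, 25 mm below its long axis
- baluster_mid (a point): centre of the baluster, on its long axis, in the middle of the grip waist; y along the baluster
- cradle: fixed holding cradle on a plywood base 185 x 205 x 18 mm. Two V saddles (64 mm wide in x, 20 mm thick, rims 79 mm above the table) at y = +66 and -66 mm; nothing between them above the base. Strap hinge posts at x = -60 mm, 106 mm high; sprung catch blades at x = +71 to +97 mm, 108 mm high. Origin: underside of the base, midway between the saddles; x points from hinges to catches
- seat (a point): point midway between the two saddles where the middle of the baluster's axis must lie, 75 mm above the table; the baluster's axis then lies along this y, its necks in the 90 degree cork Vs, with about 6 mm of play along y. Axes as the cradle's
- strap_a (a joint): angle of strap a (at cradle y = +66 mm), rad: 0 shut (level, along cradle +x), 1.57 upright, to 1.95 leaning back. A stiff hinge: it stays where left. Its nose meets the catch at about 0.11, needs about 10 N on the pad to pass, and below about 0.04 the catch snaps it to 0 and holds it
- strap_a_hinge (a point): hinge axis (along y) of strap a, 95.5 mm above the table at cradle x = -60, y = +66 mm; turns with the strap: x along the strap to its nose, z out of its outer (upper when shut) face. Aluminium strap 135 mm long, 16 mm wide, 6 mm thick
- strap_a_pad (a point): centre of the outer face of the orange thumb pad of strap a: 26 x 26 mm, 113 mm along the strap from the hinge, 19 mm out from the strap's middle plane; axes as its hinge point; 114.5 mm above the table when shut
- strap_b (a joint): angle of strap b (at cradle y = -66 mm), rad: 0 shut (level, along cradle +x), 1.57 upright, to 1.95 leaning back. A stiff hinge: it stays where left. Its nose meets the catch at about 0.11, needs about 10 N on the pad to pass, and below about 0.04 the catch snaps it to 0 and holds it
- strap_b_hinge (a point): hinge axis (along y) of strap b, 95.5 mm above the table at cradle x = -60, y = -66 mm; turns with the strap: x along the strap to its nose, z out of its outer (upper when shut) face. Aluminium strap 135 mm long, 16 mm wide, 6 mm thick
- strap_b_pad (a point): centre of the outer face of the orange thumb pad of strap b: 26 x 26 mm, 113 mm along the strap from the hinge, 19 mm out from the strap's middle plane; axes as its hinge point; 114.5 mm above the table when shut
- tub: bystander: white plastic tub, open top, 110 mm across, 125 mm high; origin at its underside
- brush: bystander: brush with red handle, 190 mm long, lying flat; origin at its underside
- spatula: bystander: spatula with wooden handle, 200 mm long, lying flat; origin at its underside
- bottle: bystander: white bottle with blue cap, 66 mm across, 170 mm high; origin at its underside
- cup: bystander: grey plastic cup, 72 mm across, 90 mm high; origin at its underside
- jar: bystander: amber jar with steel lid, 72 mm across, 80 mm high; origin at its underside
- sand_block: bystander: cork sanding block, 100 x 60 x 30 mm; origin at its underside
Things that resemble listed ones, but are neither listed nor needed, are in the scene too. What is shaped like the baluster but green or yellow is not meant.

How it is judged:
By the outcome, as a careful person would: the job done as asked, in the order asked, and still so for the second after the job is handed in, with the robot touching nothing.
It also fails if it takes over 67 s, if anything falls off the work surface, if the arm or the gripper's body presses on something with over 40 N, if the wrist force passes 120 N, or if a joint passes its speed limit or range.

## Working session

There is one attempt and no reset: what is moved stays moved. The work goes in short steps, Python scripts to look and compute and a shell command to move; the robot and the scene stay as the last step left them, time stands still between calls to the robot, and variables do not carry over. Pictures are saved under pics/ and viewed, at most 10 in all, crops included, and the job is handed in when it is done.

```bash
mkdir -p pics; cat > h.py <<'E'
import numpy as np, cv2
from bench import ctrl
from scipy.spatial.transform import Rotation as R
def cloud(im, T=None):
    d=im["depth"]; K=im["camera_matrix"]; v,u=np.mgrid[0:d.shape[0],0:d.shape[1]]
    p=np.stack([(u-K[0,2])/K[0,0]*d, -(v-K[1,2])/K[1,1]*d, -d, np.ones_like(d)],-1)
    T=im["extrinsics"] if T is None else T
    return (p@T.T)[...,:3]
def wristT(im,s):
    M=np.eye(4); M[:3,:3]=R.from_rotvec(s["tool_rot"]).as_matrix(); M[:3,3]=s["position"]
    return M@im["tool_from_camera"]
def save(im,n): cv2.imwrite(f"pics/{n}.png",im["color"][...,::-1])
E
python3 - <<'E'
from h import *
s=ctrl.get_state(); print(s["position"],s["tool_rot"],s["ft_force"])
a=[]
for n in ["scene","side"]:
    im=ctrl.get_image(n); save(im,n); np.savez(n+".npz",c=im["color"],p=cloud(im))
    P=cloud(im)
    for q in ["baluster","cradle","strap_a","strap_a_pad"]:
        for r in ctrl.outline_of(q,n):
            m=r["mask"]&(im["depth"]>0); p=P[m]
            if len(p): print(n,q,round(r["confidence"],2),np.round(r["bbox"]),np.median(p,0).round(3),np.percentile(p,2,axis=0).round(3),np.percentile(p,98,axis=0).round(3),np.median(im["color"][m],0))
print(ctrl.get_state()["time"])
E
```

```text
[ 6.49450691e-01 -5.44336096e-05  2.32437800e-01] [-2.22045586 -2.22057736  0.00232254] [ 0.53707157 -0.7166724   0.05657267]
scene baluster 0.75 [ 93. 338.  93.  48.] [ 0.572 -0.624  0.038] [ 0.49  -0.674  0.007] [ 0.67 -0.56  0.05] [204. 181.  47.]
scene baluster 0.73 [224. 215.  35.  50.] [ 0.365 -0.172  0.035] [ 0.245 -0.214 -0.004] [ 0.438 -0.118  0.048] [ 96. 135.  77.]
scene baluster 0.68 [267. 245.  79.  26.] [ 0.545 -0.156  0.033] [ 0.479 -0.248 -0.003] [ 0.603 -0.065  0.049] [115.  85.  60.]
scene baluster 0.68 [310. 169.  27.  41.] [0.306 0.227 0.033] [ 0.184  0.184 -0.002] [0.372 0.306 0.048] [ 76. 124.  71.]
scene cradle 0.74 [361. 183.  89.  97.] [0.555 0.216 0.022] [ 0.406  0.083 -0.004] [0.675 0.361 0.144] [174. 154. 130.]
scene cradle 0.41 [265. 243.  75.  34.] [ 0.546 -0.157  0.033] [ 0.488 -0.248  0.004] [ 0.603 -0.069  0.049] [114.  84.  59.]
scene strap_a 0.46 [370. 151.   9.  40.] [0.518 0.263 0.214] [0.419 0.009 0.097] [0.704 0.396 0.264] [135. 135. 139.]
scene strap_a 0.43 [266. 242.  75.  33.] [ 0.546 -0.155  0.033] [ 0.481 -0.248 -0.002] [ 0.603 -0.065  0.04
[... 314 characters left out ...]
578 -0.619  0.039] [ 0.476 -0.665 -0.001] [ 0.668 -0.56   0.051] [172. 145.  10.]
side baluster 0.59 [218. 258.  74.  34.] [ 0.334 -0.172  0.036] [ 0.234 -0.213 -0.001] [ 0.432 -0.105  0.051] [ 32. 109.  52.]
side cradle 0.93 [285. 166.  59.  87.] [0.558 0.148 0.019] [ 0.472  0.08  -0.   ] [0.66  0.348 0.216] [145. 125.  94.]
side strap_a 0.57 [268. 137.   8.  28.] [0.505 0.255 0.206] [0.492 0.25  0.065] [0.52  0.378 0.225] [149.5 100.   88.5]
side strap_a 0.49 [262. 158.  15.  36.] [0.482 0.128 0.184] [ 0.46   0.12  -0.004] [0.506 0.467 0.227] [145.  121.5 111.5]
side strap_a_pad 0.6 [268. 137.  11.  34.] [0.51  0.257 0.196] [ 0.492  0.25  -0.001] [0.522 0.528 0.227] [145.  114.5 109.5]
0.5
```

View pics/scene.png

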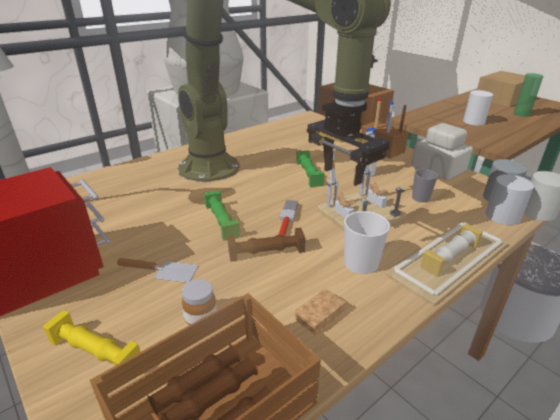

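View pics/side.png

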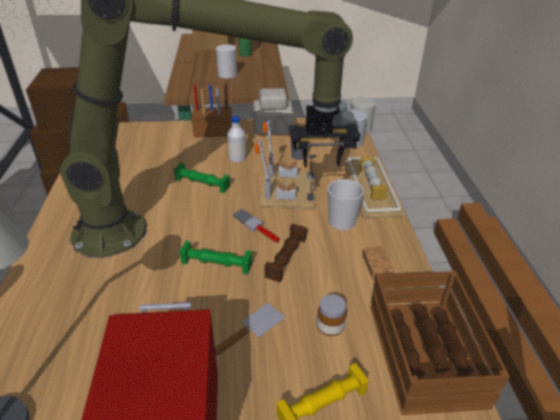

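The dark baluster is at about (267,245) in scene and (287,253) in side. The cradle is at (365,195), with both straps about upright and the tub standing close to it at (365,243). Green, yellow and crated ones are decoys.

```bash
python3 - <<'E'
from h import *
s=ctrl.get_state(); im=ctrl.get_image("wrist"); save(im,"w0"); P=cloud(im,wristT(im,s)); np.savez("w0.npz",c=im["color"],p=P)
print(im["tool_from_camera"].round(3))
for q in ["baluster","cradle","tub","brush"]:
    for r in ctrl.outline_of(q,"wrist"):
        p=P[r["mask"]&(im["depth"]>0)]
        if len(p): print("w",q,round(r["confidence"],2),np.round(r["bbox"]),np.percentile(p,[2,50,98],axis=0).round(3).tolist())
for n in ["scene","side"]:
    im=ctrl.get_image(n); P=cloud(im)
    for q in ["tub","brush","bottle","cup"]:
        for r in ctrl.outline_of(q,n)[:2]:
            p=P[r["mask"]&(im["depth"]>0)]
            if len(p): print(n,q,round(r["confidence"],2),np.round(r["bbox"]),np.percentile(p,[2,50,98],axis=0).round(3).tolist())
    r=[r for r in ctrl.outline_of("baluster",n) if np.linalg.norm(np.median(P[r["mask"]],0)[:2]-[.54,-.16])<.05][0]
    p=P[r["mask"]]; p=p[(p[:,2]>.02)&(p[:,2]<.055)]; 
    (c,sz,a)=cv2.minAreaRect(p[:,:2].astype(np.float32)*1000); print("bal",n,np.array(c).round(1),np.round(sz,1),a)
    # cradle: region
    q=P.reshape(-1,3); q=q[(abs(q[:,0]-.55)<.14)&(abs(q[:,1]-.19)<.17)]
    b=q[(q[:,2]>.012)&(q[:,2]<.022)]; print("base",n,len(b),cv2.minAreaRect(b[:,:2].astype(np.float32)*1000))
E
```

```text
[[ 0.     0.966  0.258  0.07 ]
 [ 1.    -0.    -0.     0.   ]
 [-0.     0.258 -0.966 -0.152]
 [ 0.     0.     0.     1.   ]]
w baluster 0.8 [204. 298.  94. 126.] [[0.51, -0.188, 0.004], [0.567, -0.082, 0.042], [0.605, -0.05, 0.052]]
w baluster 0.44 [47. 26. 95. 52.] [[0.489, 0.127, 0.1], [0.496, 0.134, 0.141], [0.504, 0.142, 0.169]]
w cradle 0.6 [151.  60. 302. 119.] [[0.483, 0.088, 0.017], [0.562, 0.136, 0.019], [0.657, 0.186, 0.16]]
w cradle 0.54 [201. 295.  86. 123.] [[0.512, -0.185, 0.006], [0.567, -0.081, 0.042], [0.604, -0.051, 0.052]]
w cradle 0.3 [392. 202. 143. 136.] [[0.683, -0.037, 0.005], [0.754, 0.002, 0.072], [0.782, 0.06, 0.126]]
w tub 0.74 [393. 204. 138. 138.] [[0.683, -0.037, 0.005], [0.754, 0.001, 0.072], [0.782, 0.06, 0.126]]
w brush 0.88 [104. 196. 142. 144.] [[0.395, -0.072, 0.007], [0.445, 0.014, 0.018], [0.516, 0.068, 0.022]]
scene tub 0.84 [367. 242.  50.  65.] [[0.678, -0.044, -0.001], [0.741, -0.01, 0.083], [0.783, 0.06, 0.123]]
scene brush 0.83 [289. 219.  24.  35.] [[0.389, -0.086, -0.004], [0.456, -0.007, 0.015], [0.522, 0.068, 0.019]]
scene cup 0.57 [42
[... 269 characters left out ...]
e tub 0.72 [342. 205.  34.  50.] [[0.68, -0.045, 0.002], [0.726, -0.023, 0.083], [0.777, 0.06, 0.124]]
side tub 0.67 [260. 158.  16.  34.] [[0.459, 0.12, -0.002], [0.48, 0.128, 0.196], [0.501, 0.431, 0.227]]
side brush 0.76 [256. 225.  46.  35.] [[0.39, -0.085, 0.001], [0.445, -0.006, 0.016], [0.516, 0.059, 0.022]]
side bottle 0.72 [237. 140.  17.  45.] [[0.367, 0.382, 0.006], [0.398, 0.395, 0.081], [0.429, 0.422, 0.168]]
side bottle 0.63 [283. 166.  60.  87.] [[0.472, 0.08, 0.003], [0.56, 0.143, 0.019], [0.66, 0.276, 0.215]]
bal side [ 536.  -154.3] [207.2  50.9] 61.75244903564453
base side 1253 ((540.6861572265625, 148.8450164794922), (287.201171875, 233.17282104492188), 82.45914459228516)
```

View pics/w0.png

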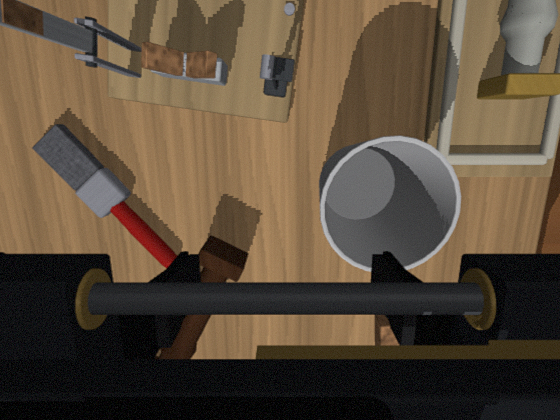

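```bash
python3 -m inch '[{"slide":[0.05,-0.08,-0.2],"angular":[0,0,0],"claw":1},{"slide":[0.1,-0.16,-0.36],"angular":[0,0,0],"claw":1},{"slide":[0.16,-0.28,-0.54],"angular":[0,0,0],"claw":1},{"slide":[0.2,-0.32,-0.64],"angular":[0,0,0],"claw":1},{"slide":[0.2,-0.32,-0.64],"angular":[0,0,0],"claw":1},{"slide":[0.2,-0.32,-0.64],"angular":[0,0,0],"claw":1},{"slide":[0.2,-0.32,-0.64],"angular":[0,0,0],"claw":1}]'
python3 - <<'E'
from h import *
s=ctrl.get_state(); im=ctrl.get_image("wrist"); save(im,"w1"); P=cloud(im,wristT(im,s)); np.savez("w1.npz",c=im["color"],p=P)
print(s["position"],s["tool_rot"])
q=P.reshape(-1,3); q=q[(abs(q[:,0]-.56)<.17)&(abs(q[:,1]-.2)<.18)]
for lo,hi in [(.012,.024),(.07,.083),(.098,.112),(.15,.25)]:
    b=q[(q[:,2]>lo)&(q[:,2]<hi)]; print(lo,len(b),cv2.minAreaRect(b[:,:2].astype(np.float32)*1000))
for n in ["strap_a","strap_a_pad","baluster"]:
    for r in ctrl.outline_of(n,"wrist"):
        p=P[r["mask"]&(im["depth"]>0)]; print(n,round(r["confidence"],2),np.round(r["bbox"]),np.percentile(p,[2,50,98],axis=0).round(3).tolist())
E
```

```text
time: 2.05
position: [0.5699, 0.0493, 0.392]
tool_rot: [-2.222, -2.22, 0.003]
ft_force: [-0.0, -0.3, 0.1]
grip_width: 1.003
grip_force: 0.0
[0.5699262  0.04927012 0.3919919 ] [-2.22164533 -2.21975644  0.00314799]
0.012 16548 ((558.0860595703125, 154.3006134033203), (336.48565673828125, 268.1472473144531), 0.11208195984363556)
0.07 1004 ((622.7752685546875, 160.03341674804688), (183.86244201660156, 284.7864685058594), 60.3963508605957)
0.098 1063 ((618.6642456054688, 144.2882080078125), (228.780517578125, 242.86207580566406), 81.91470336914062)
0.15 1195 ((478.33502197265625, 137.07493591308594), (25.837339401245117, 36.15431213378906), 81.8224105834961)
strap_a 0.68 [199. 107.  68.  31.] [[0.462, 0.126, 0.107], [0.482, 0.136, 0.212], [0.502, 0.149, 0.229]]
baluster 0.93 [ 74.  40. 149.  77.] [[0.194, 0.19, 0.009], [0.302, 0.241, 0.041], [0.372, 0.28, 0.051]]
baluster 0.83 [196. 324.  19.  25.] [[0.406, -0.207, 0.028], [0.424, -0.186, 0.05], [0.436, -0.17, 0.052]]
baluster 0.77 [269. 297.  89. 116.] [[0.477, -0.237, 0.005], [0.547, -0.112, 0.041], [0.601, -0.051, 0.052]]
baluster 0.5 [411. 215.  97.  90.] [[0.681, -0.039, 0.004], [0.753, 0.001, 0.074], [0.782, 0.061, 0.126]]
baluster 0.31 [213. 207.  88.  99.] [[0.396, -0.073, 0.011], [0.444, 0.012, 0.019], [0.515, 0.066, 0.022]]
```

View pics/w1.png

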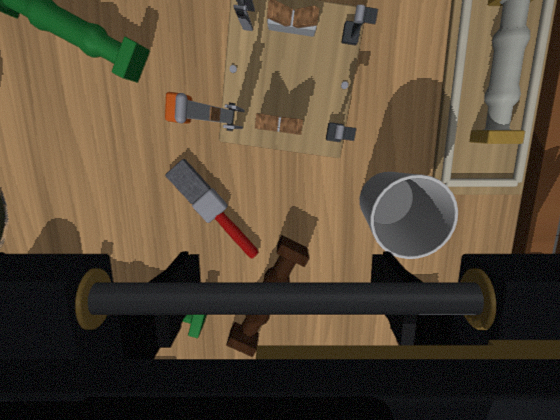

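The near half of the cradle is in view: base at about (300,75), near saddle at (280,123), strap b leaning back at (200,107), catch at (340,132). I need a view further along +y.

```bash
python3 -m inch '[{"slide":[0.16,0,0],"angular":[0,0,0],"claw":1},{"slide":[0.32,0,0],"angular":[0,0,0],"claw":1},{"slide":[0.44,0,0],"angular":[0,0,0],"claw":1},{"slide":[0.44,0,0],"angular":[0,0,0],"claw":1},{"slide":[0.44,0,0],"angular":[0,0,0],"claw":1},{"slide":[0.44,0,0],"angular":[0,0,0],"claw":1}]'
python3 - <<'E'
from h import *
s=ctrl.get_state(); im=ctrl.get_image("wrist"); save(im,"w2"); P=cloud(im,wristT(im,s)); np.savez("w2.npz",c=im["color"],p=P)
for n in ["strap_a","strap_a_pad","cradle"]:
    for r in ctrl.outline_of(n,"wrist"):
        p=P[r["mask"]&(im["depth"]>0)]; print(n,round(r["confidence"],2),np.round(r["bbox"]),np.percentile(p,[2,50,98],axis=0).round(3).tolist())
# components by height above base
z=P[...,2]; reg=(abs(P[...,0]-.56)<.17)&(abs(P[...,1]-.2)<.2)
for lo,hi in [(.014,.022),(.04,.09),(.095,.112),(.12,.25)]:
    m=(reg&(z>lo)&(z<hi)).astype(np.uint8); n,l,st,c=cv2.connectedComponentsWithStats(m)
    for i in range(1,n):
        if st[i,4]>40: 
            p=P[l==i]; print(lo,st[i],p.mean(0).round(4),cv2.minAreaRect(p[:,:2].astype(np.float32)*1000), z[l==i].max().round(3))
E
```

```text
time: 2.85
position: [0.5704, 0.1583, 0.3931]
tool_rot: [2.224, 2.219, -0.002]
ft_force: [0.5, -0.9, -0.1]
grip_width: 0.998
grip_force: 0.0
strap_a 0.93 [206. 218.  61.  41.] [[0.462, 0.128, 0.109], [0.482, 0.139, 0.209], [0.502, 0.151, 0.229]]
strap_a_pad 0.94 [223.  86.  49.  37.] [[0.494, 0.254, 0.108], [0.512, 0.265, 0.22], [0.522, 0.278, 0.231]]
strap_a_pad 0.5 [287. 330.  49.  29.] [[0.536, -0.124, 0.005], [0.565, -0.097, 0.041], [0.603, -0.063, 0.052]]
cradle 0.97 [273. 154. 190. 168.] [[0.476, 0.094, 0.017], [0.566, 0.197, 0.019], [0.665, 0.29, 0.228]]
0.014 [152   0  25   9  57] [0.4099 0.3908 0.0183] ((407.0266418457031, 390.69390869140625), (33.68904113769531, 5.481358051300049), 13.306556701660156) 0.022
0.014 [  223    74   138   153 13460] [0.5767 0.1976 0.0185] ((575.06298828125, 190.34555053710938), (205.3819580078125, 185.15032958984375), 82.16559600830078) 0.022
0.014 [174 235  56  38 898] [0.4319 0.0313 0.0187] ((431.0547180175781, 26.407167434692383), (38.764198303222656, 98.82372283935547), 42.332271575927734) 0.022
0.014 [358 239  26  19  47] [0.7054 0.0441 0.0
[... 1610 characters left out ...]
, (33.62214660644531, 14.101594924926758), 83.4589614868164) 0.112
0.095 [331 210  20  15 236] [0.6435 0.115  0.1059] ((644.2544555664062, 114.3602523803711), (16.131053924560547, 25.276123046875), 80.61102294921875) 0.11
0.095 [363 266   9  17  63] [0.6844 0.032  0.1028] ((684.1444702148438, 30.7662353515625), (25.61935806274414, 3.212965726852417), 66.20912170410156) 0.112
0.12 [ 197   68   47   36 1136] [0.5091 0.2655 0.2087] ((507.10101318359375, 266.29345703125), (26.09394073486328, 28.22769546508789), 81.34097290039062) 0.233
0.12 [ 175  200   56   39 1158] [0.4808 0.1394 0.1987] ((480.7163391113281, 137.80259704589844), (25.51673698425293, 40.381492614746094), 83.86775970458984) 0.231
```

View pics/w2.png

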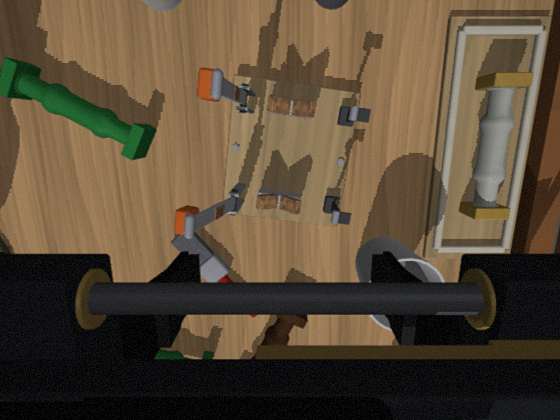

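Whole cradle is visible: saddles at (291,106) and (278,203), straps upright-ish at (215,85) and (205,217), catches at (355,115) and (338,210). So seat ≈ (0.570, 0.191) and cradle yaw ≈ -7.7°. Next, a look at the baluster from along its axis.

```bash
python3 -m inch '[{"slide":[-0.15,-0.02,0],"angular":[0,0,0],"claw":1},{"slide":[-0.35,-0.05,0],"angular":[0,0,0],"claw":1},{"slide":[-0.55,-0.08,0],"angular":[0,0,0],"claw":1},{"slide":[-0.75,-0.11,0],"angular":[0,0,0],"claw":1},{"slide":[-0.92,-0.13,0],"angular":[0,0,0],"claw":1},{"slide":[-1,-0.14,0],"angular":[0,0,0],"claw":1}]'
python3 -m inch '[{"slide":[-0.15,-0.04,0.05],"angular":[0,0,0.23],"claw":1},{"slide":[-0.3,-0.08,0.1],"angular":[0,0,0.47],"claw":1},{"slide":[-0.45,-0.12,0.16],"angular":[0,0,0.7],"claw":1},{"slide":[-0.52,-0.14,0.16],"angular":[0,0,0.93],"claw":1},{"slide":[-0.52,-0.14,0.16],"angular":[0,0,0.93],"claw":1},{"slide":[-0.52,-0.14,0.16],"angular":[0,0,0.93],"claw":1},{"slide":[-0.52,-0.14,0.16],"angular":[0,0,0.93],"claw":1}]'
python3 - <<'E'
from h import *
s=ctrl.get_state(); im=ctrl.get_image("wrist"); save(im,"w3"); P=cloud(im,wristT(im,s))
Rm=R.from_rotvec(s["tool_rot"]).as_matrix(); print(s["position"],Rm.round(3).tolist())
for r in ctrl.outline_of("baluster","wrist"):
    p=P[r["mask"]&(im["depth"]>0)]; p=p[(p[:,2]>.015)&(p[:,2]<.06)]
    c,sz,a=cv2.minAreaRect(p[:,:2].astype(np.float32)*1000)
    print(round(r["confidence"],2),np.round(r["bbox"]),np.round(c,1),np.round(sz,1),round(a,2),np.median(im["color"][r["mask"]],0))
    if np.linalg.norm(np.array(c)-[538,-153])<40:
        for lo in (.044,): # square end blocks tops
            b=p[p[:,2]>lo]; print(cv2.minAreaRect(b[:,:2].astype(np.float32)*1000),b.mean(0))
        d=np.array([np.array(c)/1000-s["position"][:2]])[0]; print("shift in tool units",(Rm.T@[d[0],d[1],0.025-s["position"][2]]/.25).round(3))
E
```

```text
time: 3.65
position: [0.5336, -0.0965, 0.3941]
tool_rot: [2.229, 2.21, -0.002]
ft_force: [-0.2, -0.1, -0.4]
grip_width: 0.995
grip_force: 0.0
time: 4.35
position: [0.5008, -0.2184, 0.354]
tool_rot: [2.688, 1.626, 0.002]
ft_force: [0.5, -0.1, -0.1]
grip_width: 1.0
grip_force: 0.0
[ 0.50075549 -0.21843528  0.35401832] [[0.464, 0.886, 0.001], [0.886, -0.464, 0.001], [0.001, 0.001, -1.0]]
0.96 [161. 198. 155.  71.] [ 337.5 -161. ] [ 50. 200.] 73.32 [32. 96. 45.]
0.88 [287. 118.  43. 165.] [ 539.1 -148.6] [199.1  49.4] 62.32 [54. 33. 20.]
((539.21533203125, -148.67520141601562), (199.09283447265625, 48.89895248413086), 62.373878479003906) [ 0.54477731 -0.13782822  0.04888583]
shift in tool units [0.317 0.005 1.316]
0.23 [181.  48. 139.  82.] [458.8 -10. ] [ 41.9 189.6] 39.42 [106.  79.  83.]
```

View pics/w3.png

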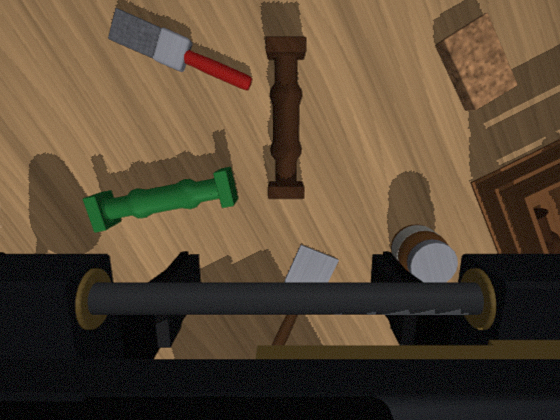

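The baluster stands vertically at (287,118), aligned with the tool. Descending with a partly closed gripper.

```bash
python3 -m inch '[{"slide":[0.1,0,0.15],"angular":[0,0,0],"claw":0.4},{"slide":[0.2,0,0.3],"angular":[0,0,0],"claw":0.4},{"slide":[0.3,0.004,0.45],"angular":[0,0,0],"claw":0.4},{"slide":[0.317,0.005,0.62],"angular":[0,0,0],"claw":0.4},{"slide":[0.317,0.005,0.78],"angular":[0,0,0],"claw":0.4},{"slide":[0.317,0.005,0.88],"angular":[0,0,0],"claw":0.4},{"slide":[0.317,0.005,0.88],"angular":[0,0,0],"claw":0.4},{"slide":[0.317,0.005,0.88],"angular":[0,0,0],"claw":0.4}]' 25
```

```text
time: 5.25
position: [0.5388, -0.1499, 0.1343]
tool_rot: [2.69, 1.622, 0.001]
ft_force: [-0.2, -0.4, 0.4]
grip_width: 0.701
grip_force: 0.0
```

```bash
python3 -m inch '[{"slide":[0.004,0,0.13],"angular":[0,0,0],"claw":0.4},{"slide":[0.004,0,0.26],"angular":[0,0,0],"claw":0.4},{"slide":[0.004,0,0.38],"angular":[0,0,0],"claw":0.4},{"slide":[0.004,0,0.45],"angular":[0,0,0],"claw":0.4},{"slide":[0.004,0,0.465],"angular":[0,0,0],"claw":0.4},{"slide":[0.004,0,0.465],"angular":[0,0,0],"claw":0.4},{"slide":[0.004,0,0.465],"angular":[0,0,0],"claw":-1},{"slide":[0.004,0,0.465],"angular":[0,0,0],"claw":-1},{"slide":[0.004,0,0.465],"angular":[0,0,0],"claw":-1},{"slide":[0.004,0,0.465],"angular":[0,0,0],"claw":-1}]' 25
python3 -m inch '[{"slide":[0,0,0],"angular":[0,0,0],"claw":-1},{"slide":[0,0,0],"angular":[0,0,0],"claw":-1},{"slide":[0,0,0],"angular":[0,0,0],"claw":-1}]' 25
```

```text
time: 6.25
position: [0.5389, -0.1496, 0.018]
tool_rot: [2.691, 1.62, 0.001]
ft_force: [-2.7, 1.4, 2.3]
grip_width: 0.42
grip_force: 1.5
time: 6.55
position: [0.5387, -0.1496, 0.0179]
tool_rot: [-2.691, -1.62, -0.0]
ft_force: [-1.8, 1.4, 5.5]
grip_width: 0.402
grip_force: 25.0
```

```bash
python3 -m inch '[{"slide":[0,0,-0.06],"angular":[0,0,0],"claw":-1},{"slide":[0,0,-0.18],"angular":[0,0,0],"claw":-1},{"slide":[0,0,-0.32],"angular":[0,0,0],"claw":-1},{"slide":[0,0,-0.48],"angular":[0,0,0],"claw":-1},{"slide":[0,0,-0.64],"angular":[0,0,0],"claw":-1},{"slide":[0,0,-0.8],"angular":[0,0,0],"claw":-1},{"slide":[0,0,-0.92],"angular":[0,0,0],"claw":-1},{"slide":[0,0,-1],"angular":[0,0,0],"claw":-1},{"slide":[0,0,-1],"angular":[0,0,0],"claw":-1},{"slide":[0,0,-1],"angular":[0,0,0],"claw":-1}]'
python3 - <<'E'
from h import *
s=ctrl.get_state(); Rm=R.from_rotvec(s["tool_rot"]).as_matrix(); p=s["position"]
print(p,s["ft_force"],s["grip_width"],"yaw",np.degrees(np.arctan2(Rm[1,0],Rm[0,0])))
print((Rm.T@(np.array([.570,.191,p[2]])-p)/.25).round(3))
E
```

```text
time: 7.55
position: [0.5383, -0.1497, 0.267]
tool_rot: [2.692, 1.62, -0.0]
ft_force: [0.2, -0.1, -2.8]
grip_width: 0.405
grip_force: 25.0
[ 0.53834665 -0.14972703  0.26695532] [ 0.19521938 -0.10098963 -2.82254491] 0.4045166688815294 yaw 62.09342129844691
[ 1.264 -0.526 -0.   ]
```

```bash
python3 -m inch '[{"slide":[0.1,-0.04,0],"angular":[0,0,-0.1],"claw":-1},{"slide":[0.25,-0.1,0],"angular":[0,0,-0.22],"claw":-1},{"slide":[0.4,-0.17,0],"angular":[0,0,-0.35],"claw":-1},{"slide":[0.55,-0.23,0],"angular":[0,0,-0.48],"claw":-1},{"slide":[0.7,-0.29,0],"angular":[0,0,-0.6],"claw":-1},{"slide":[0.83,-0.34,0],"angular":[0,0,-0.673],"claw":-1},{"slide":[0.9,-0.375,0],"angular":[0,0,-0.673],"claw":-1},{"slide":[0.9,-0.375,0],"angular":[0,0,-0.673],"claw":-1},{"slide":[0.9,-0.375,0],"angular":[0,0,-0.673],"claw":-1}]'
python3 - <<'E'
from h import *
s=ctrl.get_state(); Rm=R.from_rotvec(s["tool_rot"]).as_matrix(); p=s["position"]
print(p,s["ft_force"],"yaw",np.degrees(np.arctan2(Rm[1,0],Rm[0,0])))
print((Rm.T@(np.array([.570,.191,p[2]])-p)/.25).round(3))
# baluster pose within grip
im=ctrl.get_image("wrist"); P=cloud(im,wristT(im,s))
for r in ctrl.outline_of("baluster","wrist"):
    q=P[r["mask"]&(im["depth"]>0)]; t=(q-p)@Rm
    print(round(r["confidence"],2),np.round(r["bbox"]),np.percentile(t,[1,50,99],axis=0).round(3).tolist())
E
```

```text
time: 8.45
position: [0.5602, 0.0931, 0.2656]
tool_rot: [-2.363, -2.068, 0.005]
ft_force: [-0.4, -0.8, -2.2]
grip_width: 0.404
grip_force: 25.0
[0.56020028 0.09307679 0.2655612 ] [-0.40084839 -0.77277817 -2.22463853] yaw 82.37860735963541
[ 0.393 -0.013 -0.001]
0.65 [ 54.  99. 107.  72.] [[0.066, -0.294, 0.214], [0.102, -0.237, 0.226], [0.133, -0.202, 0.265]]
```

```bash
python3 -m inch '[{"slide":[0.12,-0.004,0],"angular":[0,0,0],"claw":-1},{"slide":[0.26,-0.009,0],"angular":[0,0,0],"claw":-1},{"slide":[0.36,-0.013,0],"angular":[0,0,0],"claw":-1},{"slide":[0.393,-0.013,0],"angular":[0,0,0],"claw":-1},{"slide":[0.393,-0.013,0],"angular":[0,0,0],"claw":-1},{"slide":[0.393,-0.013,0],"angular":[0,0,0],"claw":-1},{"slide":[0.393,-0.013,0],"angular":[0,0,0],"claw":-1}]'
python3 - <<'E'
from h import *
s=ctrl.get_state(); Rm=R.from_rotvec(s["tool_rot"]).as_matrix(); p=s["position"]
print(p,s["ft_force"],"yaw",np.degrees(np.arctan2(Rm[1,0],Rm[0,0])))
print((Rm.T@(np.array([.570,.191,p[2]])-p)/.25).round(3))
im=ctrl.get_image("wrist"); save(im,"w4"); P=cloud(im,wristT(im,s)); t=(P-p)@Rm
m=(im["depth"]>0)&(abs(t[...,1])<.035)&(t[...,0]>.045)&(t[...,0]<.13)&(t[...,2]>-.05)&(t[...,2]<.03)
q=t[m]; print(len(q),np.percentile(q,[0.5,50,99.5],axis=0).round(4).tolist())
b=q[q[:,2]<-.028]; print(len(b), np.percentile(b,[1,50,99],axis=0).round(4).tolist(),cv2.minAreaRect(b[:,:2].astype(np.float32)*1000))
for n in ("scene","side"):
    im=ctrl.get_image(n); save(im,n+"4"); t=(cloud(im)-p)@Rm
    m=(im["depth"]>0)&(abs(t[...,1])<.04)&(abs(t[...,0])<.13)&(t[...,2]>-.035)&(t[...,2]<.03)&(im["color"].max(-1)<150)
    q=t[m]; print(n,len(q),np.percentile(q,[0.5,50,99.5],axis=0).round(4).tolist())
E
```

```text
time: 9.25
position: [0.5715, 0.1882, 0.2673]
tool_rot: [2.368, 2.062, -0.001]
ft_force: [0.4, 0.3, -2.0]
grip_width: 0.405
grip_force: 25.0
[0.57152468 0.18823392 0.26730185] [ 0.35558476  0.29269017 -1.97813689] yaw 82.09937645437611
[ 0.01  -0.008 -0.   ]
17636 [[0.0453, -0.0241, -0.034], [0.083, 0.0003, -0.0309], [0.1, 0.0242, -0.0035]]
9248 [[0.0825, -0.0241, -0.034], [0.0912, -0.0, -0.0323], [0.0999, 0.0242, -0.0296]] ((91.39783477783203, -0.007587432861328125), (50.40449142456055, 18.190876007080078), 89.79240417480469)
scene 1069 [[-0.1037, -0.0273, -0.0341], [-0.0269, 0.0145, -0.0104], [0.0961, 0.0312, 0.0193]]
side 660 [[-0.1064, -0.0305, -0.0347], [-0.044, -0.0021, -0.0193], [0.0906, 0.0273, 0.0178]]
```

View pics/w4.png

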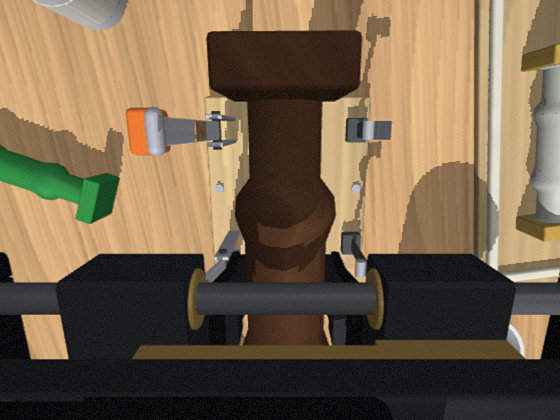

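The held baluster is square in the grip (end block at 0.100 along tool x, axis at y = 0). I'll check the catch relative to the tool while descending partway.

```bash
python3 -m inch '[{"slide":[0.008,-0.006,0.1],"angular":[0,0,0],"claw":-1},{"slide":[0.008,-0.006,0.2],"angular":[0,0,0],"claw":-1},{"slide":[0.008,-0.006,0.3],"angular":[0,0,0],"claw":-1},{"slide":[0.008,-0.006,0.38],"angular":[0,0,0],"claw":-1},{"slide":[0.008,-0.006,0.4],"angular":[0,0,0],"claw":-1},{"slide":[0.008,-0.006,0.4],"angular":[0,0,0],"claw":-1},{"slide":[0.008,-0.006,0.4],"angular":[0,0,0],"claw":-1}]'
python3 - <<'E'
from h import *
ps=[]
for k in range(3):
    s=ctrl.get_state(); Rm=R.from_rotvec(s["tool_rot"]).as_matrix(); p=s["position"]; print(p.round(4) if hasattr(p,'round') else p,np.degrees(np.arctan2(Rm[1,0],Rm[0,0])))
    im=ctrl.get_image("wrist"); P=cloud(im,wristT(im,s)); t=(P-p)@Rm
    m=((im["depth"]>0)&(abs(t[...,0]-.066)<.03)&(abs(t[...,1]-.085)<.03)&(P[...,2]>.095)&(P[...,2]<.115)).astype(np.uint8)
    q=t[m>0]; c=cv2.minAreaRect(q[:,:2].astype(np.float32)*1000); print(len(q),c,np.percentile(P[m>0][:,2],95))
E
```

```text
time: 10.1
position: [0.5706, 0.1931, 0.1687]
tool_rot: [2.365, 2.066, 0.003]
ft_force: [-0.0, 0.2, -1.4]
grip_width: 0.411
grip_force: 25.0
[0.5706 0.1931 0.1687] 82.2740227731132
1133 ((63.828216552734375, 83.1529541015625), (25.33056640625, 15.965014457702637), 89.9959945678711) 0.10852354203120793
[0.5708 0.1932 0.169 ] 82.27725895299436
1098 ((63.48874282836914, 83.0439453125), (25.36625862121582, 15.552900314331055), 89.79685974121094) 0.10853799691160622
[0.5708 0.1933 0.169 ] 82.28637912723609
1114 ((63.404693603515625, 82.93902587890625), (25.327184677124023, 15.639368057250977), 89.99504089355469) 0.10857174461908342
```

```bash
python3 -m inch '[{"slide":[-0.009,-0.004,0.08],"angular":[0,0,0],"claw":-1},{"slide":[-0.009,-0.004,0.17],"angular":[0,0,0],"claw":-1},{"slide":[-0.009,-0.004,0.25],"angular":[0,0,0],"claw":-1},{"slide":[-0.009,-0.004,0.31],"angular":[0,0,0],"claw":-1},{"slide":[-0.009,-0.004,0.34],"angular":[0,0,0],"claw":-1},{"slide":[-0.009,-0.004,0.36],"angular":[0,0,0],"claw":-1},{"slide":[-0.009,-0.004,0.375],"angular":[0,0,0],"claw":-1},{"slide":[-0.009,-0.004,0.39],"angular":[0,0,0],"claw":-1},{"slide":[-0.009,-0.004,0.39],"angular":[0,0,0],"claw":-1},{"slide":[-0.009,-0.004,0.39],"angular":[0,0,0],"claw":-1}]'
```

```text
time: 11.25
position: [0.5688, 0.191, 0.0702]
tool_rot: [2.365, 2.067, 0.001]
ft_force: [-0.3, 0.2, -2.1]
grip_width: 0.406
grip_force: 25.0
```

```bash
python3 -m inch '[{"slide":[0,0,0.004],"angular":[0,0,0],"claw":-1},{"slide":[0,0,0.008],"angular":[0,0,0],"claw":-1},{"slide":[0,0,0.012],"angular":[0,0,0],"claw":-1},{"slide":[0,0,0.012],"angular":[0,0,0],"claw":-1},{"slide":[0,0,0.012],"angular":[0,0,0],"claw":-1}]'
```

```text
time: 11.75
position: [0.5692, 0.191, 0.0679]
tool_rot: [2.366, 2.066, 0.002]
ft_force: [-1.6, -0.3, 6.4]
grip_width: 0.406
grip_force: 25.0
```

```bash
python3 -m inch '[{"slide":[0,0,-0.002],"angular":[0,0,0],"claw":-0.1},{"slide":[0,0,-0.002],"angular":[0,0,0],"claw":0.1},{"slide":[0,0,-0.002],"angular":[0,0,0],"claw":0.4},{"slide":[0,0,-0.002],"angular":[0,0,0],"claw":0.4},{"slide":[0,0,-0.002],"angular":[0,0,0],"claw":0.4}]'
python3 -m inch '[{"slide":[0,0,-0.04],"angular":[0,0,0],"claw":0.4},{"slide":[0,0,-0.14],"angular":[0,0,0],"claw":0.4},{"slide":[0,0,-0.3],"angular":[0,0,0],"claw":0.4},{"slide":[0,0,-0.48],"angular":[0,0,0],"claw":0.4},{"slide":[0,0,-0.66],"angular":[0,0,0],"claw":0.4},{"slide":[0,0,-0.84],"angular":[0,0,0],"claw":-1},{"slide":[0,0,-0.96],"angular":[0,0,0],"claw":-1},{"slide":[0,0,-1],"angular":[0,0,0],"claw":-1},{"slide":[0,0,-1],"angular":[0,0,0],"claw":-1},{"slide":[0,0,-1],"angular":[0,0,0],"claw":-1}]' 20
python3 - <<'E'
from h import *
import pickle
s=ctrl.get_state(); Rm=R.from_rotvec(s["tool_rot"]).as_matrix(); p=s["position"]
im=ctrl.get_image("wrist"); save(im,"w5"); P=cloud(im,wristT(im,s))
cx=np.array([np.cos(np.radians(-7.7)),np.sin(np.radians(-7.7)),0]); cy=np.array([-cx[1],cx[0],0])
S=np.array([.570,.191,0]); C=np.stack([(P-S)@cx,(P-S)@cy,P[...,2]],-1)
print("TCP in cradle",(p-S)@cx,(p-S)@cy,p[2],"yaw",np.degrees(np.arctan2(Rm[1,0],Rm[0,0])), "fit", s["grip_width"])
m=(im["depth"]>0)&(abs(C[...,0])<.03)&(abs(C[...,1])<.12)&(C[...,2]>.06)&(C[...,2]<.11); q=C[m]
b=q[(abs(q[:,1])>.083)]; print("block top",b[b[:,2]>.09].shape,np.percentile(b,[2,50,98],axis=0).round(4).tolist())
m=(im["depth"]>0)&(abs(C[...,0]+.08)<.06)&(C[...,2]>.12)&(C[...,2]<.26)
for y in (.066,-.066):
    q=C[m&(abs(C[...,1]-y)<.025)]; 
    if len(q): print("strap",y,len(q),np.percentile(q,[1,50,99],axis=0).round(4).tolist())
for n in ("side","scene"):
    im=ctrl.get_image(n); P=cloud(im); C=np.stack([(P-S)@cx,(P-S)@cy,P[...,2]],-1)
    c=im["color"].astype(int); org=(c[...,0]>150)&(c[...,0]-c[...,2]>80)&(im["depth"]>0)&(C[...,2]>.12)
    for y in (.066,-.066):
        q=C[org&(abs(C[...,1]-y)<.03)&(abs(C[...,0]+.08)<.08)]
        if len(q): print(n,"pad",y,len(q),np.median(q,0).round(4),np.percentile(q,[5,95],axis=0).round(3).tolist())
E
```

```text
time: 12.25
position: [0.5684, 0.1909, 0.0671]
tool_rot: [-2.366, -2.067, 0.0]
ft_force: [-0.8, -0.4, -0.1]
grip_width: 0.674
grip_force: 0.0
time: 13.25
position: [0.5679, 0.1907, 0.3157]
tool_rot: [-2.365, -2.067, 0.004]
ft_force: [-0.3, -0.8, -0.7]
grip_width: 0.331
grip_force: 0.0
TCP in cradle -0.002011243960440202 -0.0006162994428719651 0.3157086904372387 yaw 82.29586640009558 fit 0.33066912796051057
block top (1381, 3) [[-0.0242, -0.0979, 0.0986], [-0.0002, 0.0859, 0.1004], [0.0241, 0.0994, 0.102]]
strap 0.066 1790 [[-0.0855, 0.054, 0.1257], [-0.0669, 0.0666, 0.2206], [-0.0587, 0.0789, 0.2315]]
strap -0.066 251 [[-0.0704, -0.0729, 0.121], [-0.0656, -0.0625, 0.1392], [-0.0616, -0.0575, 0.1598]]
side pad 0.066 31 [-0.0803  0.0526  0.2139] [[-0.086, 0.045, 0.202], [-0.076, 0.064, 0.221]]
side pad -0.066 41 [-0.0959 -0.0779  0.2098] [[-0.102, -0.084, 0.195], [-0.09, -0.065, 0.218]]
scene pad 0.066 32 [-0.0771  0.0522  0.2087] [[-0.084, 0.049, 0.198], [-0.071, 0.055, 0.218]]
scene pad -0.066 34 [-0.0901 -0.0796  0.2038] [[-0.098, -0.083, 0.194], [-0.086, -0.077, 0.215]]
```

View pics/w5.png

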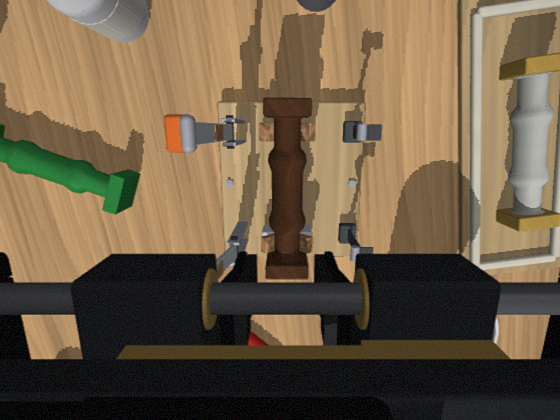

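The baluster is seated with necks on both cork saddles (block tops at z = 0.100 on both ends). Strap a is at about (200,132) in the picture. Going behind strap a with closed fingers.

```bash
python3 -m inch '[{"slide":[0.08,-0.14,0],"angular":[0,0,0],"claw":-1},{"slide":[0.16,-0.28,0],"angular":[0,0,0],"claw":-1},{"slide":[0.24,-0.4,0],"angular":[0,0,0],"claw":-1},{"slide":[0.266,-0.452,0],"angular":[0,0,0],"claw":-1},{"slide":[0.266,-0.452,0],"angular":[0,0,0],"claw":-1},{"slide":[0.266,-0.452,0.15],"angular":[0,0,0],"claw":-1},{"slide":[0.266,-0.452,0.34],"angular":[0,0,0],"claw":-1},{"slide":[0.266,-0.452,0.48],"angular":[0,0,0],"claw":-1},{"slide":[0.266,-0.452,0.519],"angular":[0,0,0],"claw":-1},{"slide":[0.266,-0.452,0.519],"angular":[0,0,0],"claw":-1}]' 20
cat > loc.py <<'E'
from h import *
s=ctrl.get_state(); Rm=R.from_rotvec(s["tool_rot"]).as_matrix(); p=s["position"]
a=np.radians(-7.7); cx=np.array([np.cos(a),np.sin(a),0]); cy=np.array([-cx[1],cx[0],0]); d=p-[.570,.191,0]
print("cradle",(d@cx).round(4),(d@cy).round(4),p[2].round(4),"yaw",np.degrees(np.arctan2(Rm[1,0],Rm[0,0])).round(2),s["ft_force"].round(1),s["grip_width"])
E
python3 loc.py
```

```text
time: 14.4
position: [0.4659, 0.2701, 0.186]
tool_rot: [-2.368, -2.064, 0.005]
ft_force: [0.6, 0.9, -0.2]
grip_width: 0.004
grip_force: 0.0
cradle -0.1138 0.0644 0.186 yaw 82.16 [ 0.6  0.9 -0.2] 0.003918260238816597
```

```bash
python3 -m inch '[{"slide":[0.004,0.06,-0.02],"angular":[0,0,0],"claw":-1},{"slide":[0.004,0.13,-0.07],"angular":[0,0,0],"claw":-1},{"slide":[0.004,0.2,-0.116],"angular":[0,0,0],"claw":-1},{"slide":[0.004,0.26,-0.116],"angular":[0,0,0],"claw":-1},{"slide":[0.004,0.315,-0.112],"angular":[0,0,0],"claw":-1},{"slide":[0.004,0.37,-0.09],"angular":[0,0,0],"claw":-1},{"slide":[0.004,0.415,-0.06],"angular":[0,0,0],"claw":-1},{"slide":[0.004,0.46,-0.025],"angular":[0,0,0],"claw":-1},{"slide":[0.004,0.5,0.016],"angular":[0,0,0],"claw":-1},{"slide":[0.004,0.5,0.016],"angular":[0,0,0],"claw":-1}]'
python3 loc.py; python3 - <<'E'
from h import *
for n in ("side",):
    im=ctrl.get_image(n); cv2.imwrite("pics/s6.png",cv2.resize(im["color"][60:240,200:400,::-1],(800,600)[:2],interpolation=cv2.INTER_CUBIC))
E
```

```text
time: 15.4
position: [0.5896, 0.2547, 0.1804]
tool_rot: [-2.367, -2.065, 0.007]
ft_force: [0.3, -0.3, 0.3]
grip_width: 0.004
grip_force: 0.0
cradle 0.0109 0.0657 0.1804 yaw 82.21 [ 0.3 -0.3  0.3] 0.004101460708403701
```

View pics/s6.png

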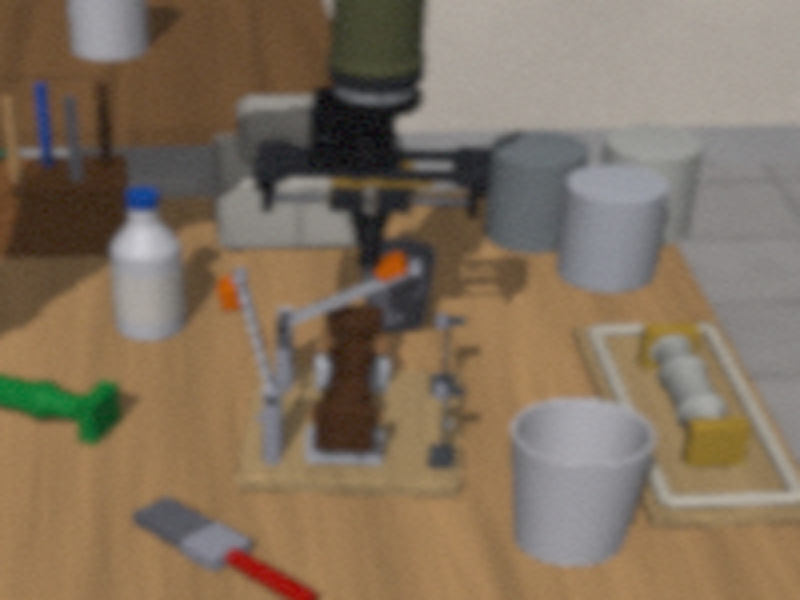

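Strap a has come down to about 30° (pad at (392,265) in the crop), with the finger on its pad. Continuing down to snap it.

```bash
python3 -m inch '[{"slide":[0,0.036,0.045],"angular":[0,0,0],"claw":-1},{"slide":[0,0.07,0.09],"angular":[0,0,0],"claw":-1},{"slide":[0,0.09,0.13],"angular":[0,0,0],"claw":-1},{"slide":[0,0.108,0.166],"angular":[0,0,0],"claw":-1},{"slide":[0,0.118,0.195],"angular":[0,0,0],"claw":-1},{"slide":[0,0.124,0.22],"angular":[0,0,0],"claw":-1},{"slide":[0,0.126,0.235],"angular":[0,0,0],"claw":-1},{"slide":[0,0.126,0.245],"angular":[0,0,0],"claw":-1},{"slide":[0,0.126,0.245],"angular":[0,0,0],"claw":-1}]'
python3 loc.py
```

```text
time: 16.35
position: [0.6206, 0.2519, 0.1257]
tool_rot: [2.365, 2.067, 0.0]
ft_force: [-7.2, -3.2, 17.2]
grip_width: 0.003
grip_force: 8.4
cradle 0.042 0.0671 0.1257 yaw 82.29 [-7.2 -3.2 17.2] 0.0034336951504689126
```

```bash
python3 -m inch '[{"slide":[0,0,-0.1],"angular":[0,0,0],"claw":-1},{"slide":[0,0,-0.28],"angular":[0,0,0],"claw":-1},{"slide":[0,0,-0.46],"angular":[0,0,0],"claw":-1},{"slide":[0,0,-0.62],"angular":[0,0,0],"claw":-1},{"slide":[0,0,-0.76],"angular":[0,0,0],"claw":-1},{"slide":[-0.1,-0.12,-0.76],"angular":[0,0,0],"claw":-1},{"slide":[-0.2,-0.26,-0.76],"angular":[0,0,0],"claw":-1},{"slide":[-0.31,-0.4,-0.76],"angular":[0,0,0],"claw":-1},{"slide":[-0.42,-0.54,-0.76],"angular":[0,0,0],"claw":-1},{"slide":[-0.5,-0.65,-0.76],"angular":[0,0,0],"claw":-1}]'
python3 -m inch '[{"slide":[-0.032,-0.038,0],"angular":[0,0,0],"claw":-1},{"slide":[-0.032,-0.038,0],"angular":[0,0,0],"claw":-1},{"slide":[-0.032,-0.038,0.15],"angular":[0,0,0],"claw":-1},{"slide":[-0.032,-0.038,0.34],"angular":[0,0,0],"claw":-1},{"slide":[-0.032,-0.038,0.47],"angular":[0,0,0],"claw":-1},{"slide":[-0.032,-0.038,0.51],"angular":[0,0,0],"claw":-1},{"slide":[-0.032,-0.038,0.51],"angular":[0,0,0],"claw":-1}]'
python3 loc.py; python3 - <<'E'
from h import *
im=ctrl.get_image("wrist"); s=ctrl.get_state(); P=cloud(im,wristT(im,s)); a=np.radians(-7.7); cx=np.array([np.cos(a),np.sin(a),0]); cy=np.array([-cx[1],cx[0],0]); S=np.array([.57,.191,0])
C=np.stack([(P-S)@cx,(P-S)@cy,P[...,2]],-1); c=im["color"].astype(int)
m=(im["depth"]>0)&(c[...,0]>150)&(c[...,0]-c[...,2]>110)&(abs(C[...,1]-.066)<.02)&(abs(C[...,0]-.053)<.025)&(C[...,2]>.1)
print("pad a",m.sum(),np.percentile(C[m],[5,50,95],axis=0).round(4).tolist() if m.sum() else "")
E
```

```text
time: 17.35
position: [0.4412, 0.1485, 0.312]
tool_rot: [2.366, 2.066, -0.0]
ft_force: [-1.3, -0.8, 0.9]
grip_width: 0.006
grip_force: 0.0
time: 18.05
position: [0.4323, 0.1436, 0.1836]
tool_rot: [-2.364, -2.067, 0.004]
ft_force: [-0.7, -0.3, 0.2]
grip_width: 0.006
grip_force: 0.0
cradle -0.1301 -0.0654 0.1836 yaw 82.33 [-0.7 -0.3  0.2] 0.005881109280088883
pad a 0
```

```bash
python3 -m inch '[{"slide":[-0.002,0.08,-0.02],"angular":[0,0,0],"claw":-1},{"slide":[-0.002,0.15,-0.06],"angular":[0,0,0],"claw":-1},{"slide":[-0.002,0.21,-0.1],"angular":[0,0,0],"claw":-1},{"slide":[-0.002,0.268,-0.126],"angular":[0,0,0],"claw":-1},{"slide":[-0.002,0.325,-0.126],"angular":[0,0,0],"claw":-1},{"slide":[-0.002,0.38,-0.122],"angular":[0,0,0],"claw":-1},{"slide":[-0.002,0.43,-0.1],"angular":[0,0,0],"claw":-1},{"slide":[-0.002,0.478,-0.07],"angular":[0,0,0],"claw":-1},{"slide":[-0.002,0.52,-0.035],"angular":[0,0,0],"claw":-1},{"slide":[-0.002,0.56,0.006],"angular":[0,0,0],"claw":-1}]'
python3 loc.py
```

```text
time: 19.1
position: [0.5719, 0.1237, 0.1822]
tool_rot: [-2.366, -2.067, 0.001]
ft_force: [0.4, 0.3, 1.3]
grip_width: 0.006
grip_force: 0.3
cradle 0.0109 -0.0664 0.1822 yaw 82.29 [0.4 0.3 1.3] 0.0064632985632931735
```

```bash
python3 -m inch '[{"slide":[0,0.036,0.05],"angular":[0,0,0],"claw":-1},{"slide":[0,0.07,0.097],"angular":[0,0,0],"claw":-1},{"slide":[0,0.09,0.137],"angular":[0,0,0],"claw":-1},{"slide":[0,0.108,0.173],"angular":[0,0,0],"claw":-1},{"slide":[0,0.118,0.202],"angular":[0,0,0],"claw":-1},{"slide":[0,0.124,0.227],"angular":[0,0,0],"claw":-1},{"slide":[0,0.126,0.242],"angular":[0,0,0],"claw":-1},{"slide":[0,0.126,0.252],"angular":[0,0,0],"claw":-1},{"slide":[0,0.126,0.252],"angular":[0,0,0],"claw":-1}]'
python3 loc.py
python3 -m inch '[{"slide":[0,0,-0.1],"angular":[0,0,0],"claw":-1},{"slide":[0,0,-0.28],"angular":[0,0,0],"claw":-1},{"slide":[0,0,-0.46],"angular":[0,0,0],"claw":-1},{"slide":[0,0,-0.62],"angular":[0,0,0],"claw":-1},{"slide":[0,0,-0.8],"angular":[0,0,0],"claw":-1},{"slide":[-0.1,-0.05,-0.9],"angular":[0,0,0],"claw":-1},{"slide":[-0.2,-0.12,-0.98],"angular":[0,0,0],"claw":-1},{"slide":[-0.22,-0.16,-1],"angular":[0,0,0],"claw":-1},{"slide":[-0.22,-0.16,-1],"angular":[0,0,0],"claw":-1},{"slide":[-0.22,-0.16,-1],"angular":[0,0,0],"claw":-1}]'
python3 - <<'E'
from h import *
s=ctrl.get_state(); im=ctrl.get_image("wrist"); save(im,"w7"); P=cloud(im,wristT(im,s)); a=np.radians(-7.7); cx=np.array([np.cos(a),np.sin(a),0]); cy=np.array([-cx[1],cx[0],0]); S=np.array([.57,.191,0])
C=np.stack([(P-S)@cx,(P-S)@cy,P[...,2]],-1)
for y in (.066,-.066):
    for x in (-.03,.0,.03,.055):
        m=(im["depth"]>0)&(abs(C[...,1]-y)<.006)&(abs(C[...,0]-x)<.008); print(y,x,m.sum(),np.median(C[m][:,2]).round(4))
m=(im["depth"]>0)&(abs(C[...,0])<.03)&(abs(C[...,1])>.083)&(abs(C[...,1])<.11)&(C[...,2]>.06); print(np.percentile(C[m],[2,50,98],axis=0).round(3).tolist())
E
```

```text
time: 20.0
position: [0.6019, 0.12, 0.1254]
tool_rot: [2.365, 2.067, 0.0]
ft_force: [-13.5, -2.8, 26.5]
grip_width: 0.009
grip_force: 13.3
cradle 0.0411 -0.0661 0.1254 yaw 82.31 [-13.5  -2.8  26.5] 0.008922159921170753
time: 21.0
position: [0.5552, 0.0717, 0.3692]
tool_rot: [-2.364, -2.068, 0.0]
ft_force: [-0.2, 0.8, -0.6]
grip_width: 0.004
grip_force: 0.0
0.066 -0.03 221 0.0987
0.066 0.0 179 0.0989
0.066 0.03 226 0.0986
0.066 0.055 311 0.1142
-0.066 -0.03 130 0.099
-0.066 0.0 130 0.0992
-0.066 0.03 129 0.099
-0.066 0.055 154 0.1149
[[-0.029, -0.098, 0.373], [-0.001, -0.095, 0.459], [0.029, -0.083, 0.476]]
```

View pics/w7.png

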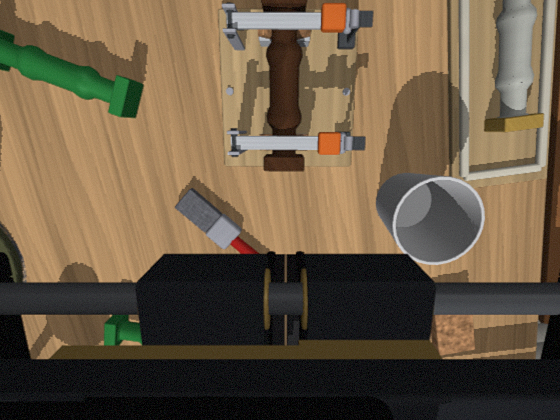

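Both straps lie level and shut over the necks (pads at (333,17) and (329,143), strap tops flat at z ≈ 0.099, pad tops at 0.114 to 0.115). The bystanders in view look undisturbed, so I'm handing in.

```bash
python3 -c "
from bench import ctrl
print(ctrl.close_job())"
```

```text
the job is handed in; nothing more can be done
None
```

The dark baluster lies with one neck in each cork saddle, both straps measure level and shut with the arm clear of them, and the job was handed in at about 21 s of the 67 s allowed (no verdict was returned).

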